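# Move four sample vials from the bench rack to the cold block in order

### The job

The four samples are known only by their place in the white bench rack. Move all of them into the aluminium cold block in the same order: the one at the black-gripped end of the rack goes into the well next to the block's black knob, and so on along the row. Keep them upright (one is open), lower each to the floor of its well without dropping it, and let go.

Things in the scene. Friction and masses are not known exactly. Their poses are not given: they have to be found in the camera images.
- cotton_vial: clear glass vial closed with a bulging plug of white cotton wool, grey filling, 23 mm in diameter, 60 mm high; the firm glass reaches 50 mm: grip there, not the plug. Loose. Origin: centre of its underside, z up its axis; round, so its yaw is of no matter.
- cork_vial: clear empty glass vial with a flat-topped cork, 26 mm in diameter, 54 mm high; grip the glass, below 46 mm. Loose. Origin: centre of its underside, z up its axis; round, so its yaw is of no matter.
- open_vial: clear glass vial without a stopper, with a rolled lip and a pale filling, 25 mm in diameter, 50 mm high. Loose. Origin: centre of its underside, z up its axis; round, so its yaw is of no matter.
- screwcap_vial: clear glass vial with a ribbed black screw cap, 25 mm in diameter, 56 mm high, white filling; grip the glass, below 38 mm, or the cap (22 mm across, from 44 mm up). Loose. Origin: centre of its underside, z up its axis; round, so its yaw is of no matter.
- bench_rack: Fixed white rack, 66 x 204 mm, top 32 mm high; a tongue with a black rubber grip reaches out at one end (137 mm from origin). Origin: worktop under mid-row; z up, y along the row to the black grip, x across. Four grey cups at x = 0, y = 72 (first), 24, -24, -72 mm; vials stand on their floors, 14 mm above the worktop. Fingers find more room across the row than along it.
- cold_block: Fixed aluminium block, 62 x 236 mm, top 32 mm high, in a black drip tray 78 mm wide; a black lifting knob (27 mm across, top at 61 mm) at one end, y = 117 mm. Origin: worktop under mid-row; z up, y along the row to the knob. Four empty wells at x = 0, y = 72 (first), 24, -24, -72 mm: 35 mm across, mouths bevelled to 42, flat floors 14 mm above the worktop.
- cup_0: Grey plastic cup fixed in the bench rack, the one in which the cotton vial stands at the start (the four cups are alike: it marks the place that vial came from). Bore 36 mm, rim 45 mm across. Origin: centre of its underside, 10.5 mm above the worktop.
- cup_1: Grey plastic cup fixed in the bench rack, the one in which the cork vial stands at the start (the four cups are alike: it marks the place that vial came from). Bore 36 mm, rim 45 mm across. Origin: centre of its underside, 10.5 mm above the worktop.
- cup_2: Grey plastic cup fixed in the bench rack, the one in which the open vial stands at the start (the four cups are alike: it marks the place that vial came from). Bore 36 mm, rim 45 mm across. Origin: centre of its underside, 10.5 mm above the worktop.
- cup_3: Grey plastic cup fixed in the bench rack, the one in which the screwcap vial stands at the start (the four cups are alike: it marks the place that vial came from). Bore 36 mm, rim 45 mm across. Origin: centre of its underside, 10.5 mm above the worktop.
Not all that is in view belongs to the job. Leave any green, turquoise or yellow look-alike of the screwcap_vial alone.

How it is judged:
By the outcome, as a careful person would: the job done as asked, in the order asked, and still so for the second after the job is handed in, with the robot touching nothing.
It also fails if it takes over 99 s, if anything falls off the work surface, if the arm or the gripper's body presses on something with over 40 N, if the wrist force passes 120 N, or if a joint passes its speed limit or range.

### The arm

A 6-joint arm with a two-finger parallel gripper is mounted at the origin on a cart in front of the work surface, level with it; the furniture and walls round the work are solid. World frame = base frame: x ahead of the robot, y to its left, z up, the work surface at z = 0. Lengths are in m, angles in rad, forces in N, time in s.
With the tool pointing down it reaches from about 0.325 to 0.775 m from the base axis. Payload 9.3 kg.
Tool frame: the origin (TCP) lies midway between the tips of the shut fingers; the grasp point (between the pads) lies hold_point_z behind it (hold_point_z is the distance from the TCP to the grasp point, in m); z points along the fingers, y is the direction in which the jaws open and shut (so a half turn about z gives the same grasp; the last joint's range is limited). The gripper opens to 85 mm and grips with 20 to 120 N. Pads are 22 mm wide; open, the fingers measure 114 mm over their backs; the gripper's body (76 mm by 85 mm) begins 54 mm behind the grasp point. The pads swing forward as they close: fully open they stand 13 mm farther back than shut.
Start: joints at [-1.265, 0.259, 0.021, 1.334, 0, 1.418], TCP at [0.244, -0.493, 0.231] pointing down, gripper open.
Joint ranges: [-3.04, 3.04], [-0.91, 1.82], [-1.04, 1.36], [-1.92, 1.95], [-1.52, 1.45], [-3.14, 3.14]. Speed limits (rad/s): [2.22, 2.22, 2.79, 3.14, 3.14, 3.14].

### API

Orientations are given as a rotation vector (axis times angle).
In Python, from station import goto, move_l, move_j, move_gripper, wait, ik, state, snapshot, PlanningError, finish_job, hold_point_z gives the robot as it stands. The module is installed in compiled form; this text tells all that it offers. Calls block until the motion is done:
- goto(position, orientation): joint-space move of the TCP to a pose.
- move_l(position, rotation=None, rate=0.15, force_limit=None): straight line of the TCP; rotation=None keeps the orientation; rate is the mean speed in m/s. With force_limit (N) it stops when the force on the tool has changed by that much, and returns True; else False.
- move_j(angles): joint-space move.
- move_gripper(opening): opening from 0.0 (shut) to 1.0 (fully open); the grip force is fixed at half the most; returns when the fingers have stopped.
- wait(seconds).
- ik(position, orientation): joint angles nearest the present ones, or None.
- state(): the state.
- snapshot(name): name is "scene" or "top"; returns a dict with "image" (384x512x3 uint8, red, green, blue), "z_map" (384x512 float32, m along the optical axis (not along the pixel's ray), 0 where there is no reading), "vertical_fov" (degrees; the focal length in pixels is half the picture's height over the tangent of half this angle, whatever the lens; pixels are square), "cx", "cy" (the principal point, pixels), "D" ([k1, k2, p1, p2, k3] as OpenCV has them; the pictures are not rectified), "R" (3x3) and "t" (3): a world point X has camera coordinates R X + t. Camera axes: x right, y down, z forward; pixel columns grow to the right and rows downward; lengths in m; the calibration is good to about 2 mm. A picture is of the moment at which its call begins.
A pose or a line that the arm cannot do raises PlanningError and nothing moves.
- finish_job(): hands the job in, once; it reports no verdict.
The state is a dict: "time_s": time; "joint_positions": joint angles; "qvel": joint speeds; "tau": joint torques, N m; "eef_pos": TCP position; "ee_rot": TCP orientation; "contact_force": force on the tool from outside, world axes, zero at the start; "wrist_torque": the same for the moment, N m; "gripper_width": opening from 0.0 (shut) to 1.0 (fully open).
Only numpy, scipy, OpenCV 4.12 (cv2) and the standard library are available. Lean on these libraries where they do the work, as an engineer would, in place of code of your own. Each camera call takes 0.05 s, during which the arm holds its last target.

## Working session

There is one attempt and no reset: what is moved stays moved. The work goes in short steps, each a Python script; the robot and the scene stay as the last script left them, time stands still between calls to the robot, and variables do not carry over. Pictures are saved under pics/ and viewed, and the job is handed in when it is done.

```bash
mkdir -p pics
python3 - <<'E'
from station import *
import station,cv2,numpy as np,pickle
for n in ("scene","top"):
    s=snapshot(n); pickle.dump(s,open(n+"0.pkl","wb"))
    cv2.imwrite(f"pics/{n}0.png",cv2.resize(s["image"][:,:,::-1],(800,600),interpolation=cv2.INTER_CUBIC))
    print(n,s["vertical_fov"],s["cx"],s["cy"],s["D"],s["R"],s["t"])
print(state(),hold_point_z)
E
```

```text
scene 54.646189745879184 253.58632443684667 187.3906580334579 [0.03443659 0.         0.         0.         0.        ] [[ 0.64712887 -0.76232582 -0.00914188]
 [-0.42282954 -0.34890514 -0.83634944]
 [ 0.63438112  0.54509133 -0.54812047]] [-0.32776945  0.25207557  0.53632223]
top 55.890752639830076 257.79354511934986 194.4737780442902 [-0.05532423  0.          0.          0.          0.        ] [[ 0.0177917  -0.99975039  0.01351342]
 [-0.99317716 -0.01922941 -0.11501899]
 [ 0.11525014 -0.01137484 -0.99327137]] [-0.02807257  0.51803212  0.81420226]
{'time_s': 0.1, 'joint_positions': array([-1.26461876e+00,  2.59168708e-01,  2.08399432e-02,  1.33372361e+00,
       -1.79659817e-05,  1.41819891e+00]), 'qvel': array([ 9.07208580e-05, -1.30858823e-04,  1.36219231e-03, -2.54152559e-05,
       -8.55811807e-04, -1.21661585e-04]), 'tau': array([ 3.88960296e-03, -5.56695557e+01,  3.45071483e+01,  1.15491651e-02,
       -1.82496215e-04, -3.69545887e-06]), 'eef_pos': array([ 0.24348142, -0.49288344,  0.23070971]), 'ee_rot': array([-3.05808310e+00, -7.14054372e-01,  1.79423339e-04]), 'contact_force': array([ 0.66926053, -0.0810871 ,  0.57704096]), 'wrist_torque': array([ 0.00324681, -0.01509749, -0.04450667]), 'gripper_width': 1.000404306374482} 0.0187
```

View pics/scene0.png

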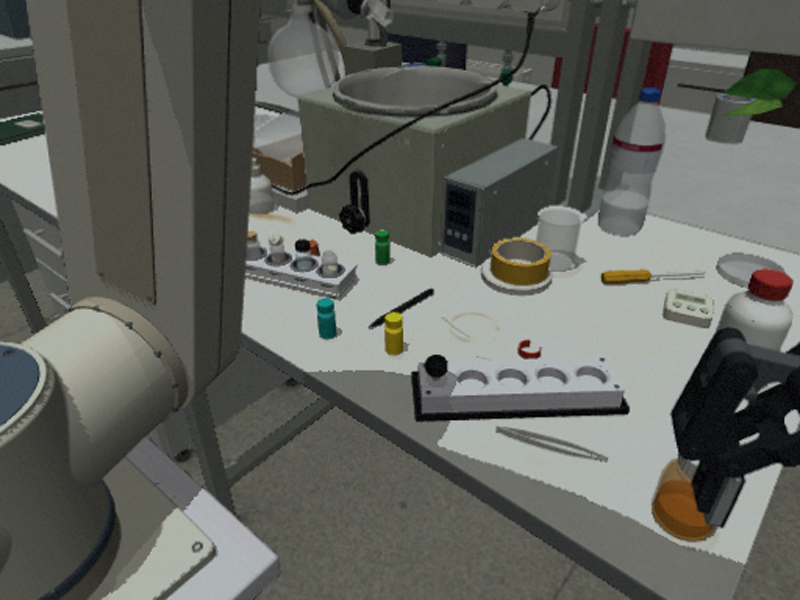

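View pics/top0.png

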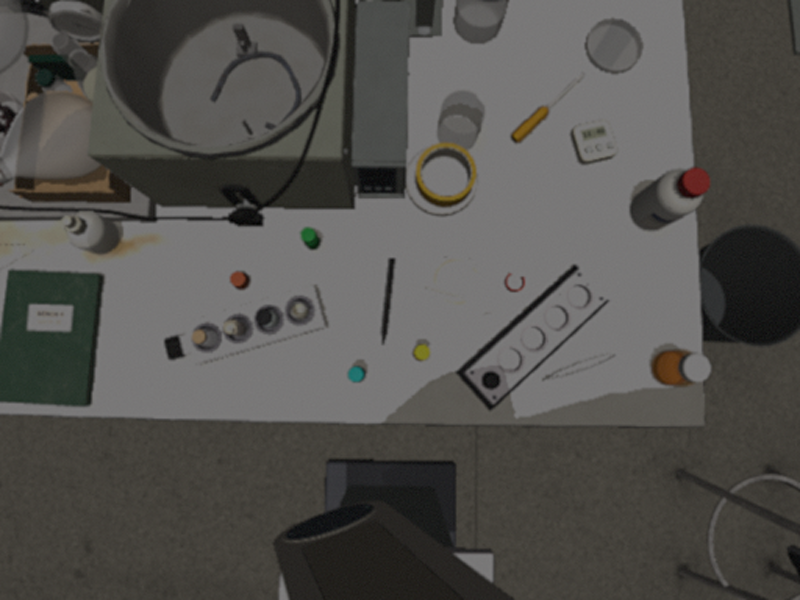

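The bench rack is at the left, with its black grip at (175,347) in the 800x600 top view. Its vials run right from there at (205,337), (237,327), (268,318) and (300,308). The cold block is at the right, knob at (490,381), with wells at (510,358), (533,338), (557,318) and (579,296). The green, yellow, turquoise and red-orange look-alikes stand outside the rack. Next I'll enlarge the rack and block.

```bash
cat > h.py <<'E'
import numpy as np,cv2,pickle
def K(s):
    f=192/np.tan(np.radians(s["vertical_fov"]/2)); return np.array([[f,0,s["cx"]],[0,f,s["cy"]],[0,0,1]])
def proj(s,P):
    P=np.atleast_2d(np.array(P,float)); return cv2.projectPoints(P,cv2.Rodrigues(s["R"])[0],s["t"],K(s),np.array(s["D"],float))[0][:,0]
def unproj(s,uv,z):
    uv=np.atleast_2d(np.array(uv,float))
    n=cv2.undistortPoints(uv[:,None],K(s),np.array(s["D"],float))[:,0]
    d=np.c_[n,np.ones(len(n))]@s["R"]; c=-s["R"].T@s["t"]
    return c+d*((z-c[2])/d[:,2])[:,None]
def cloud(s):
    h,w=s["z_map"].shape; v,u=np.mgrid[:h,:w]
    n=cv2.undistortPoints(np.stack([u,v],-1).reshape(-1,1,2).astype(float),K(s),np.array(s["D"],float))[:,0]
    z=s["z_map"].reshape(-1,1); return (((np.c_[n,np.ones(len(n))]*z)-s["t"])@s["R"]).reshape(h,w,3)
def crop(s,x0,x1,y0,y1,k,name,gain=1.0):
    im=s["image"][y0:y1,x0:x1,::-1]; im=np.clip(im*gain,0,255).astype(np.uint8)
    cv2.imwrite("pics/"+name+".png",cv2.resize(im,None,fx=k,fy=k,interpolation=cv2.INTER_CUBIC))
E
python3 - <<'E'
from h import *
t=pickle.load(open("top0.pkl","rb")); s=pickle.load(open("scene0.pkl","rb"))
crop(t,100,215,175,240,6.9,"rack_top",1.5); crop(t,285,395,165,265,6,"block_top",1.5)
crop(s,150,260,140,200,7,"rack_scene",1.3)
crop(s,255,415,215,275,5,"block_scene",1.0)
E
```

```text
(no output)
```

View pics/rack_top.png

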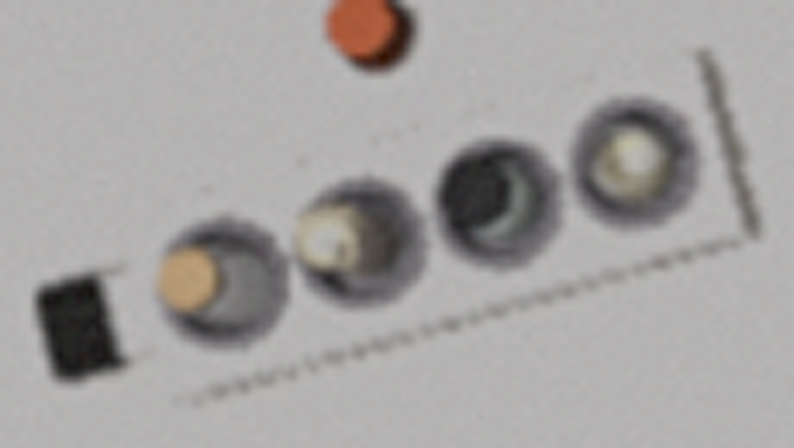

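View pics/block_top.png

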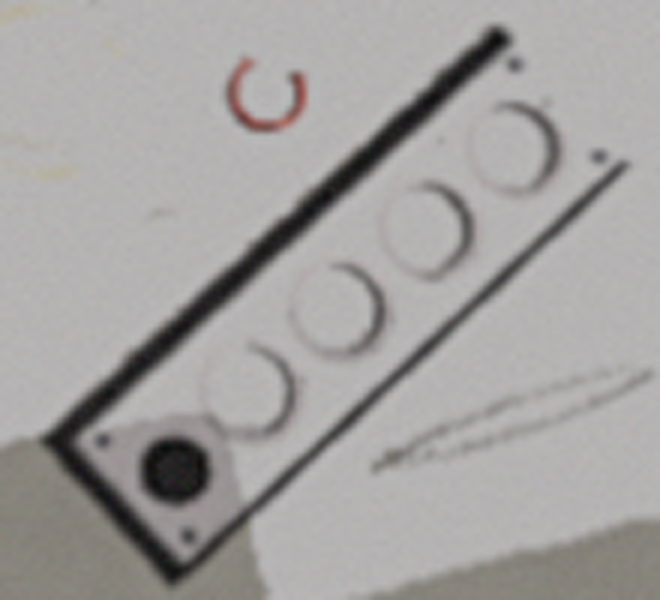

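View pics/rack_scene.png

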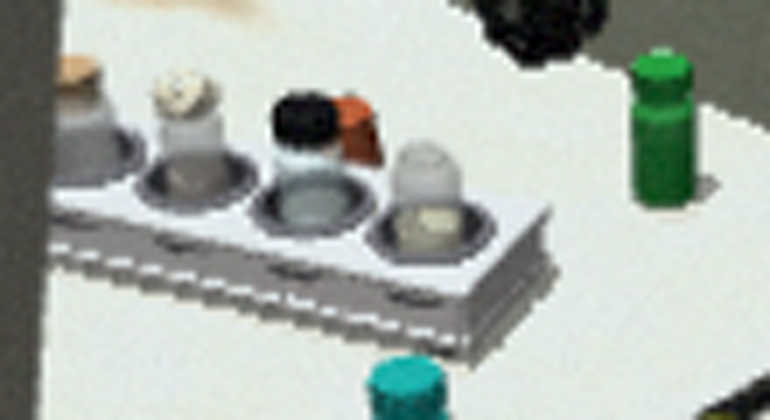

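View pics/block_scene.png

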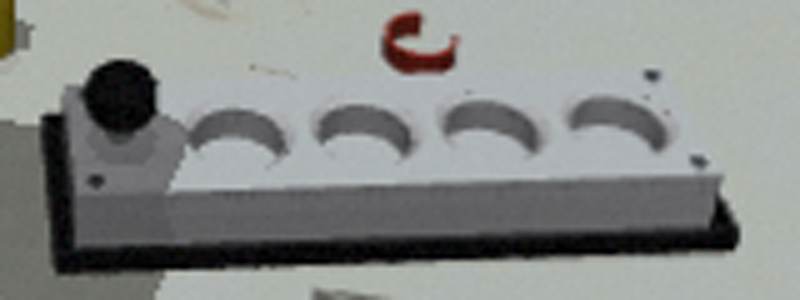

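The order from the black grip, read off the enlarged crop, is cork (188,280), cotton (328,240), screwcap with black cap (475,190), open (635,160). Outside the rack stand a red-orange cap, the green vial, and the turquoise and yellow vials, and I will leave all of these alone. The scene view agrees. Next I'll measure the poses.

```bash
cat > m.py <<'E'
from h import *
from scipy.optimize import least_squares
t=pickle.load(open("top0.pkl","rb")); s=pickle.load(open("scene0.pkl","rb"))
def px(p,k,o): return (np.array(p,float)+.5)/k-.5+np.array(o)
Y=np.array([72,24,-24,-72])/1000
rim=px([(225,283),(362,243),(498,203),(635,162)],6.9,(100,175))
well=px([(250,390),(338,310),(428,230),(515,148)],6,(285,165))
top=px([(188,280),(328,240),(475,190),(635,160)],6.9,(100,175))
H=.014+np.array([.054,.056,.056,.050])
def fit(W):
    def f(p): return (np.c_[p[0]-Y*np.sin(p[2]),p[1]+Y*np.cos(p[2])]-W).ravel()
    m=W.mean(0); d=W[0]-W[3]
    r=least_squares(f,[m[0],m[1],np.arctan2(-d[0],d[1])]); return r.x,f(r.x)*1000
def line(p,y=Y): return np.c_[p[0]-y*np.sin(p[2]),p[1]+y*np.cos(p[2])]
rackp,r1=fit(unproj(t,rim,.033)[:,:2]); blkp,r2=fit(unproj(t,well,.032)[:,:2])
vt=np.array([unproj(t,top[i],H[i])[0] for i in range(4)])
if __name__=="__main__":
    np.set_printoptions(precision=4,suppress=True)
    print("rack",rackp,r1,"\nblock",blkp,r2)
    print("knob",unproj(t,px((176,470),6,(285,165)),.058),line(blkp,np.array([.117])))
    print("cups",line(rackp)); print("vials(top)",vt[:,:2]); print("wells",line(blkp))
    print("cam",-t["R"].T@t["t"],-s["R"].T@s["t"])
    # overlay predictions in both
    a=np.linspace(0,2*np.pi,60)
    for n,c,win,k in (("top",t,(100,215,175,240),6.9),("scene",s,(150,260,140,200),7),("topb",t,(285,395,165,265),6),("sceneb",s,(255,415,215,275),5)):
        x0,x1,y0,y1=win; im=cv2.resize(c["image"][y0:y1,x0:x1,::-1],None,fx=k,fy=k,interpolation=cv2.INTER_CUBIC)
        def circ(ctr,r,z,col):
            P=np.c_[ctr[0]+r*np.cos(a),ctr[1]+r*np.sin(a),0*a+z]; q=(proj(c,P)-[x0,y0]+.5)*k-.5
            cv2.polylines(im,[q.round().astype(np.int32)],True,col,1)
        for i in range(4):
            circ(line(rackp)[i],.0225,.033,(0,0,255)); circ(vt[i],[.009,.0105,.011,.0125][i],H[i],(0,255,0)); circ(line(blkp)[i],.021,.032,(0,0,255)); circ(line(blkp)[i],.0175,.014,(255,0,0))
            circ(vt[i],.0125,.014,(255,128,0))
        circ(line(blkp,np.array([.117]))[0],.0135,.055,(0,255,0))
        cv2.imwrite(f"pics/ov_{n}.png",im)
    C=cloud(t); z=C[175:240,100:215]
    for i in range(4):
        u,v=top[i].round().astype(int); print(i,C[v,u], C[int(round(rim[i][1])),int(round(rim[i][0]))])
E
python3 m.py
python3 - <<'E'
import cv2,numpy as np
a=cv2.imread('pics/ov_top.png');b=cv2.imread('pics/ov_scene.png')
b=cv2.resize(b,(a.shape[1],int(b.shape[0]*a.shape[1]/b.shape[1])))
c=np.vstack([a,b]);cv2.imwrite('pics/ov_r.png',cv2.resize(c,(int(c.shape[1]*600/c.shape[0]),600)))
a=cv2.imread('pics/ov_topb.png');b=cv2.imread('pics/ov_sceneb.png')
b=cv2.resize(b,(a.shape[1],int(b.shape[0]*a.shape[1]/b.shape[1])))
c=np.vstack([a,b]);cv2.imwrite('pics/ov_b.png',cv2.resize(c,(int(c.shape[1]*600/c.shape[0]),600)))
E
```

```text
rack [0.485  0.2032 0.3086] [-0.2202  0.4225 -0.0132  0.2653  0.1955 -0.2572  0.0378 -0.4307] 
block [ 0.4873 -0.2306  0.7399] [-0.8249  0.7759  0.0929 -0.2522  0.6576 -0.0368  0.0743 -0.487 ]
knob [[ 0.4089 -0.1452  0.058 ]] [[ 0.4084 -0.1442]]
cups [[0.4631 0.2718]
 [0.4777 0.2261]
 [0.4923 0.1803]
 [0.5068 0.1346]]
vials(top) [[0.4623 0.2717]
 [0.4759 0.2264]
 [0.493  0.1798]
 [0.5043 0.1297]]
wells [[ 0.4387 -0.1774]
 [ 0.4711 -0.2129]
 [ 0.5035 -0.2483]
 [ 0.5358 -0.2838]]
cam [ 0.4212 -0.0088  0.8687] [-0.0215 -0.4543  0.5018]
0 [0.4626 0.2713 0.068 ] [0.461  0.2626 0.0602]
1 [0.4764 0.2255 0.0741] [0.4751 0.2172 0.0637]
2 [0.4935 0.1815 0.0666] [0.4888 0.1714 0.0709]
3 [0.5071 0.1343 0.0319] [0.5071 0.1343 0.0319]
```

View pics/ov_r.png

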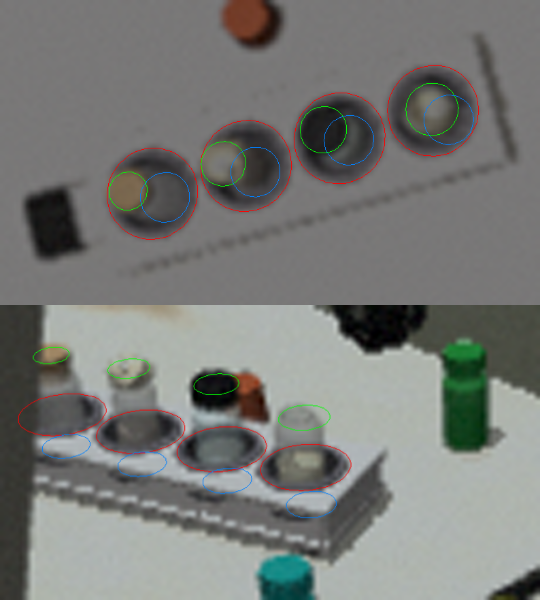

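View pics/ov_b.png

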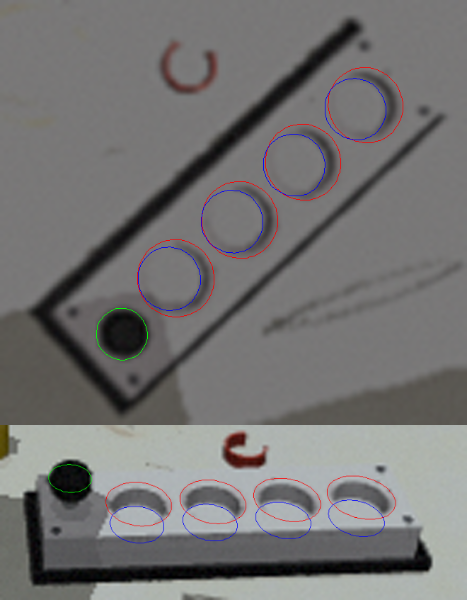

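The red overlay circles match the cup rims and wells to about 1 mm, and the knob fits. For the open vial I had picked the filling, not the lip: the depth there is 0.032. I'll check the vial tops in the scene view, the rim height, the reachability, and the clearance to the red-orange look-alike.

```bash
cat > geo.py <<'E'
from m import *
from scipy.spatial.transform import Rotation as Ro
def rv(psi): 
    y=np.array([np.cos(psi),np.sin(psi),0]); z=np.array([0,0,-1.]); return Ro.from_matrix(np.c_[np.cross(y,z),y,z]).as_rotvec()
E
python3 - <<'E'
from geo import *
from station import ik,state
np.set_printoptions(precision=4,suppress=True)
st=px([(78,63),(187,88),(305,103),(428,153)],7,(150,140))
for i in range(4): 
    print("scene top",unproj(s,st[i],H[i])[0], "top",vt[i])
def loc(p,f): 
    d=p-f[:2]; c,q=np.cos(f[2]),np.sin(f[2]); return d@np.array([[c,-q],[q,c]])
for i in range(4): print(i,loc(vt[i][:2],rackp)*1000, loc(unproj(s,st[i],H[i])[0][:2],rackp)*1000)
o=unproj(t,px((362,25),6.9,(100,175)),.056)[0]; print("orange",o,loc(o[:2],rackp))
C=cloud(t); 
a=np.linspace(0,2*np.pi,40)
for i in range(4):
    for r in (.0205,.028):
        P=np.c_[line(rackp)[i,0]+r*np.cos(a),line(rackp)[i,1]+r*np.sin(a),0*a+.033]; uv=proj(t,P).round().astype(int)
        print(i,r,np.median(C[uv[:,1],uv[:,0],2]),end=' ')
print()
P=np.c_[line(blkp)[:,0],line(blkp)[:,1],[.014]*4];uv=proj(t,P).round().astype(int);print("well floor z",C[uv[:,1],uv[:,0],2])
for ctr,f in [(c,rackp) for c in line(rackp)]+[(c,blkp) for c in line(blkp)]:
    for k in (0,np.pi,-np.pi):
        q=ik([*ctr,.037],rv(f[2]+k)); q2=ik([*ctr,.2],rv(f[2]+k)); print(ctr,round(k,1),q,q2 if q2 is None else q2[-1])
E
```

```text
scene top [0.4675 0.2753 0.068 ] top [0.4623 0.2717 0.068 ]
scene top [0.4778 0.2266 0.07  ] top [0.4759 0.2264 0.07  ]
scene top [0.4968 0.1858 0.07  ] top [0.493  0.1798 0.07  ]
scene top [0.5064 0.1346 0.064 ] top [0.5043 0.1297 0.064 ]
0 [-0.8238 72.1572] [ 5.278  74.0401]
1 [-1.5543 24.8791] [ 0.2332 24.4739]
2 [  0.5126 -24.7218] [  5.9984 -20.169 ]
3 [ -3.9249 -75.8717] [ -0.4004 -71.8223]
orange [0.5481 0.223  0.056 ] [ 0.0661 -0.0003]
0 0.0205 0.03067408634213574 0 0.028 0.028470250645536318 1 0.0205 0.030668056649463003 1 0.028 0.02854366729159995 2 0.0205 0.030418140397571583 2 0.028 0.02866828796457789 3 0.0205 0.030794205303580898 3 0.028 0.028686857415457827 
well floor z [0.0143 0.0133 0.0139 0.0142]
[0.4631 0.2718] 0 [ 0.3744  0.3685 -0.3479  0.8543 -0.      1.6366] 1.6366077547818634
[0.4631 0.2718] 3.1 [ 0.3744  0.3685 -0.3479  0.8543 -0.     -1.505 ] -1.5049848988079304
[0.4631 0.2718] -3.1 [ 0.3744  0.3685 -0.3479  0.8543  0.     -1.505 ] -1.504984898807931
[0.4777 0.2261] 0 [ 0.2832  0.3563 -0.3681  0.8464 -0.      1.5454] 1.5453600516423895
[0.4777 0.2261] 3.1 [
[... 1090 characters left out ...]
 0.3397 -0.3951  0.836   0.     -2.8976] -2.897557838300957
[ 0.4711 -0.2129] -3.1 [-0.5869  0.3397 -0.3951  0.836   0.     -2.8976] -2.8975578383009575
[ 0.5035 -0.2483] 0 [-0.6077  0.4037 -0.2887  0.8783  0.      0.2232] 0.22317374224296405
[ 0.5035 -0.2483] 3.1 [-0.6077  0.4037 -0.2887  0.8783  0.     -2.9184] -2.9184189113468286
[ 0.5035 -0.2483] -3.1 [-0.6077  0.4037 -0.2887  0.8783  0.     -2.9184] -2.918418911346829
[ 0.5358 -0.2838] 0 [-0.6254  0.4689 -0.1748  0.927   0.      0.2055] 0.2055046024644418
[ 0.5358 -0.2838] 3.1 [-0.6254  0.4689 -0.1748  0.927   0.     -2.9361] -2.9360880511253518
[ 0.5358 -0.2838] -3.1 [-0.6254  0.4689 -0.1748  0.927   0.     -2.9361] -2.9360880511253518
```

The layout is consistent. The red-orange look-alike is 66 mm off the row, so I'll use partly opened jaws across the row. First I'll do the cork vial, with pauses to look.

```bash
cat > act.py <<'E'
from geo import *
from station import *
np.set_printoptions(precision=4,suppress=True)
NAME=["cork","cotton","screwcap","open"]
XL=np.array([1,-.5,1.5,0])/1000; YL=np.array([72.5,24.5,-23.5,-72])/1000
def W(f,x,y): c,q=np.cos(f[2]),np.sin(f[2]); return np.array([f[0]+c*x-q*y,f[1]+q*x+c*y])
ZH=.19; OP=.6
def say(m): st=state(); print(m,"t=%.2f"%st["time_s"],st["eef_pos"],"F",st["contact_force"],"g %.3f"%st["gripper_width"])
def grab(i,zg):
    g=W(rackp,XL[i],YL[i]); r=rv(rackp[2])
    move_l([*g,zg+.05],r,rate=.2); 
    hit=move_l([*g,zg],rate=.08,force_limit=8); say(f"{NAME[i]} down hit={hit}")
    if hit: return False
    move_gripper(0.0); say("closed")
    move_l([*g,zg+.02],rate=.06); say("lift")
    move_l([*g,ZH],rate=.2); return True
def place(i,zg,dx=0,dy=0):
    w=W(blkp,dx,Y[i]+dy); r=rv(blkp[2])
    move_l([*w,ZH],r,rate=.22); say("over well")
def lower(i,zg,dx=0,dy=0):
    w=W(blkp,dx,Y[i]+dy)
    move_l([*w,zg+.025],rate=.15)
    h1=move_l([*w,zg+.004],rate=.05,force_limit=6); say(f"h1={h1}")
    if h1: return False
    h2=move_l([*w,zg-.002],rate=.015,force_limit=4); say(f"h2={h2}")
    return True
def release(i):
    move_gripper(OP); p=state()["eef_pos"]; move_l([p[0],p[1],ZH],rate=.2); say("released")
def look(n,*wins):
    for k,(cam,x0,x1,y0,y1,sc) in enumerate(wins):
        c=snapshot(cam); pickle.dump(c,open(n+f"_{k}.pkl","wb")); crop(c,x0,x1,y0,y1,sc,n+f"_{k}",1.2)
E
python3 - <<'E'
from act import *
p=state()["eef_pos"]; move_l([p[0],p[1],.28],rate=.2)
move_gripper(OP); say("up")
goto([*W(rackp,XL[0],YL[0]),ZH],rv(rackp[2])); say("hover")
E
python3 - <<'E'
from act import *
print(grab(0,.038))
look("cork_lift",("top",0,512,0,384,1.5),("scene",100,420,80,320,2.5))
say("")
E
```

```text
up t=0.93 [ 0.2435 -0.4928  0.2797] F [-0.0463 -0.0685 -0.9725] g 0.601
hover t=3.75 [0.4643 0.272  0.1901] F [ 0.096  -0.7321 -0.1026] g 0.596
cork down hit=False t=5.18 [0.4642 0.2727 0.0384] F [ 0.0004 -0.2176  0.277 ] g 0.598
closed t=5.55 [0.4643 0.2727 0.0388] F [-1.0205  0.0919  5.5981] g 0.264
lift t=6.03 [0.4641 0.2726 0.0584] F [ 0.1474  0.3211 -1.061 ] g 0.261
True
 t=6.94 [0.4633 0.2723 0.1884] F [ 0.3545  0.8844 -0.2672] g 0.267
```

View pics/cork_lift_1.png

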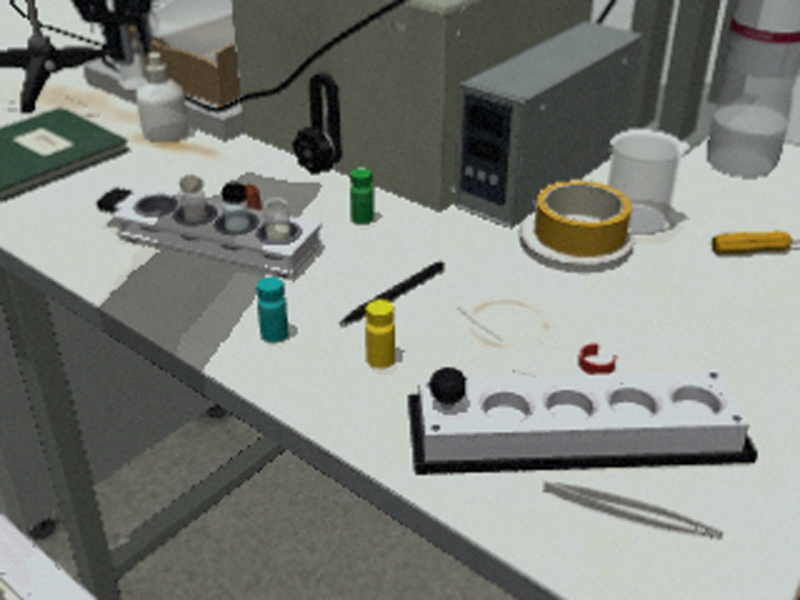

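View pics/cork_lift_0.png

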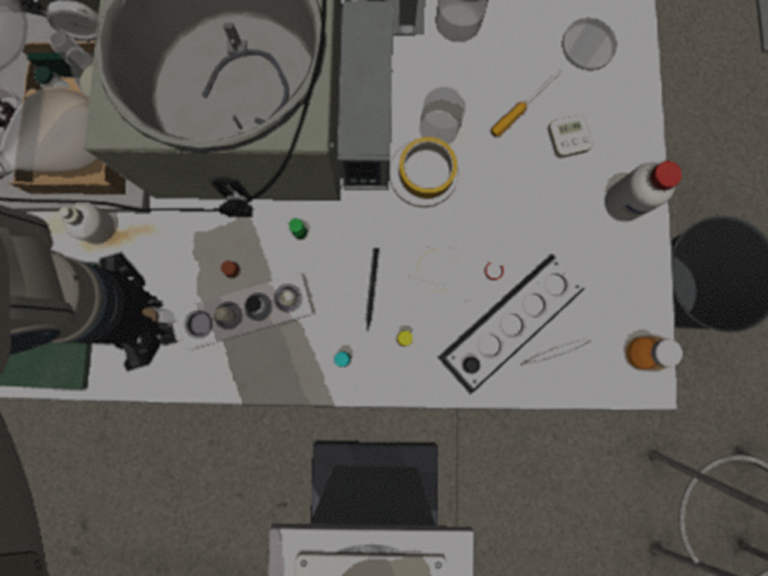

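The cork vial is up in the gripper: cup 1 is empty in both views (scene (157,207), top (199,322)), and the grip opening of 0.26 fits its diameter. Next I'll take it over the first well and look before lowering.

Run:
```python
from act import *
place(0,.038)
w=W(blkp,0,Y[0]); move_l([*w,.038+.035],rate=.15); say("")
look("cork_well",("scene",235,395,160,280,5),("top",285,395,165,265,6))
```

```text
over well t=9.14 [ 0.4387 -0.1769  0.1901] F [-0.2682  0.2683  0.0205] g 0.265
 t=10.07 [ 0.4391 -0.1776  0.0736] F [-0.4686 -0.3652  0.632 ] g 0.268
```

View pics/cork_well_0.png

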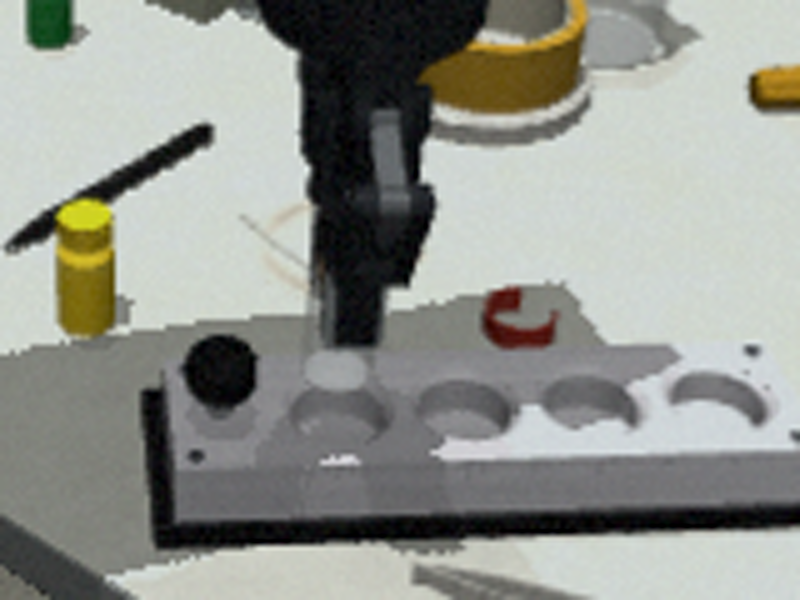

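View pics/cork_well_1.png

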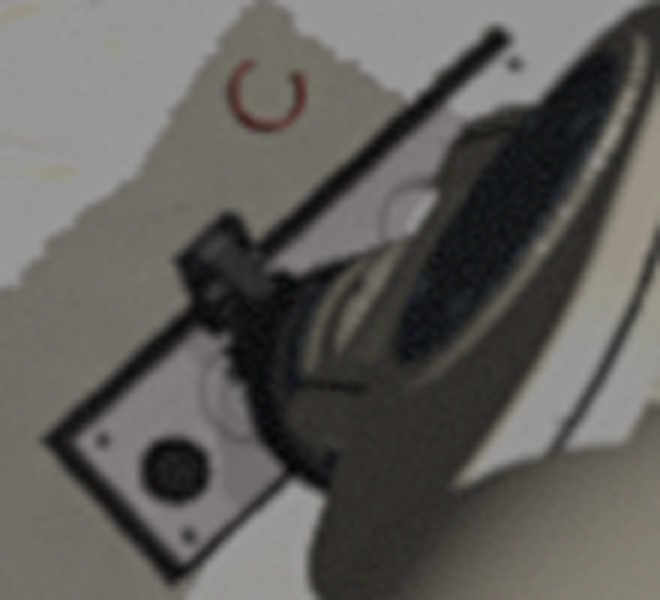

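The vial hangs upright over well 1: its base is at (335,370) in the scene crop and the well mouth is at about (340,415). I'll check this numerically.

```bash
python3 - <<'E'
from act import *
s2=pickle.load(open("cork_well_0.pkl","rb"))
b=unproj(s2,px((336,370),5,(235,160)),.049)[0]; print("base",b)
for q,z in (((340,418),.032),((466,410),.032),((591,402),.032),((718,396),.032)): print(unproj(s2,px(q,5,(235,160)),z)[0])
print(line(blkp))
E
python3 - <<'E'
from act import *
s2=pickle.load(open("cork_well_0.pkl","rb"))
x0,x1,y0,y1,k=270,395,215,260,6.4
im=cv2.resize(s2["image"][y0:y1,x0:x1,::-1],None,fx=k,fy=k,interpolation=cv2.INTER_CUBIC)
a=np.linspace(0,2*np.pi,60)
for i in range(4):
  for r,z,col in ((.0175,.0285,(0,0,255)),(.021,.032,(0,200,0)),(.0175,.014,(255,0,0))):
    c=line(blkp)[i];P=np.c_[c[0]+r*np.cos(a),c[1]+r*np.sin(a),0*a+z]
    cv2.polylines(im,[((proj(s2,P)-[x0,y0]+.5)*k-.5).round().astype(np.int32)],True,col,1)
c=line(blkp)[0];P=np.c_[c[0]+.013*np.cos(a),c[1]+.013*np.sin(a),0*a+.0495]
cv2.polylines(im,[((proj(s2,P)-[x0,y0]+.5)*k-.5).round().astype(np.int32)],True,(0,255,255),1)
cv2.imwrite("pics/ov_well.png",im)
E
```

```text
base [ 0.44   -0.1749  0.049 ]
[ 0.4353 -0.1811  0.032 ]
[ 0.4693 -0.2148  0.032 ]
[ 0.5033 -0.2484  0.032 ]
[ 0.537  -0.2833  0.032 ]
[[ 0.4387 -0.1774]
 [ 0.4711 -0.2129]
 [ 0.5035 -0.2483]
 [ 0.5358 -0.2838]]
```

View pics/ov_well.png

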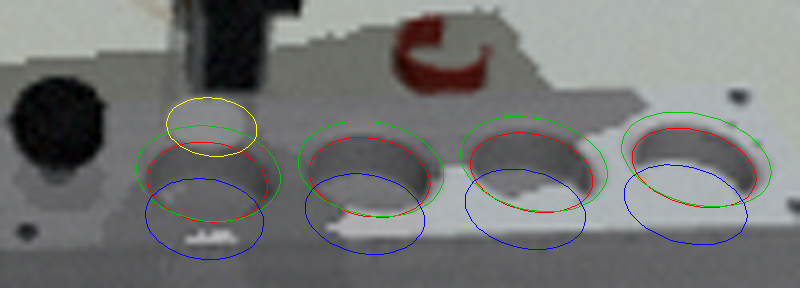

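The overlay matches all four well mouths, and the vial base is 1–2 mm from centre, inside the 4.5 mm clearance. I'll lower it.

Run:
```python
from act import *
if lower(0,.038): release(0)
look("cork_done",("scene",235,395,160,280,5))
```

```text
h1=False t=10.99 [ 0.4387 -0.1774  0.0418] F [ 0.0275  0.391  -0.6061] g 0.267
h2=True t=11.32 [ 0.439  -0.1776  0.0387] F [-0.6125  0.1651  6.8079] g 0.261
released t=12.62 [ 0.4381 -0.1771  0.1891] F [-1.1876 -0.4479 -0.2349] g 0.601
```

View pics/cork_done_0.png

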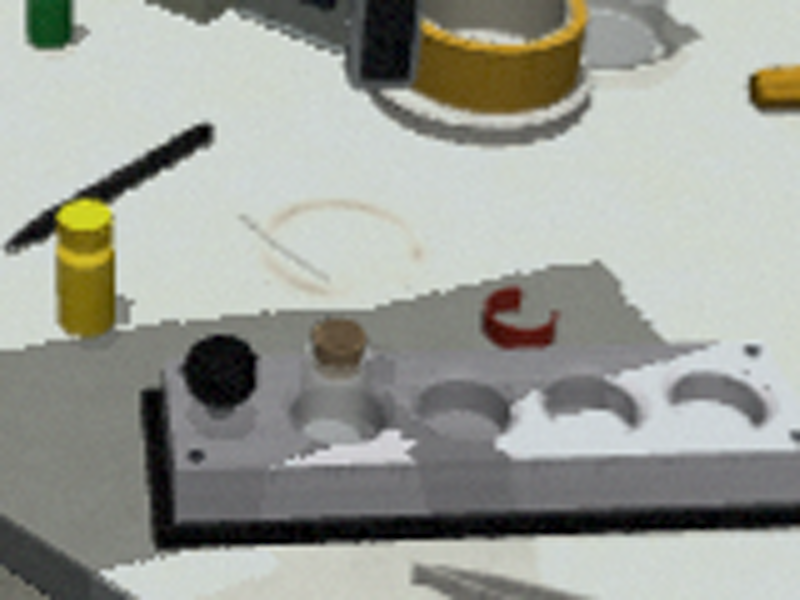

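The cork vial stands upright in well 1 at (338,385), and touchdown came at the height it was gripped at. Next is the cotton vial.

```bash
cat > one.py <<'E'
from act import *
import sys
i=int(sys.argv[1]); zg=float(sys.argv[2]); half=len(sys.argv)>3
move_l([*W(rackp,XL[i],YL[i]),ZH],rv(rackp[2]),rate=.25); say("hover")
ok=grab(i,zg)
if ok and state()["gripper_width"]>.15:
    place(i,zg)
    w=W(blkp,0,Y[i]); move_l([*w,zg+.035],rate=.15)
    look(NAME[i]+"_well",("scene",235,395,160,280,5))
E
python3 one.py 1 .040
```

```text
hover t=14.44 [0.477  0.2258 0.19  ] F [ 0.7296 -0.3645  0.6843] g 0.602
cotton down hit=False t=15.87 [0.4773 0.2265 0.0404] F [ 0.1026  0.4221 -0.5712] g 0.601
closed t=16.24 [0.4775 0.2265 0.0406] F [-0.7133 -0.0017  6.1468] g 0.236
lift t=16.73 [0.4772 0.2264 0.0603] F [-0.4995  0.1815 -0.3238] g 0.236
over well t=19.68 [ 0.4711 -0.2123  0.1901] F [ 0.8249 -0.0639 -0.4893] g 0.235
```

View pics/cotton_well_0.png

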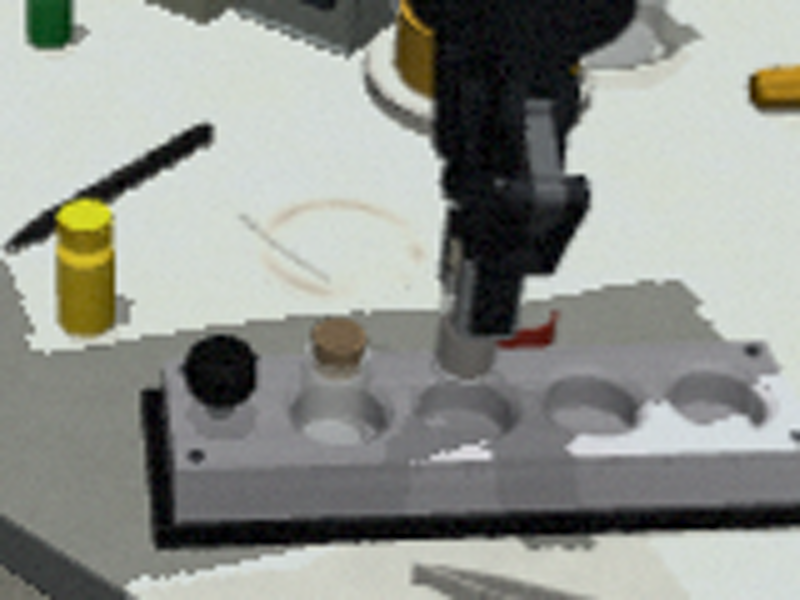

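The cotton vial (grey filling) hangs upright over well 2 with its base at (465,365), the well mouth just below at (466,408). I'll lower it, then fetch the screwcap vial.

Run:
```python
from act import *
if lower(1,.040): release(1)
look("cotton_done",("scene",235,395,160,280,5))
```

```text
h1=False t=21.46 [ 0.471  -0.2128  0.0438] F [ 0.8217  1.1153 -0.3255] g 0.238
h2=True t=21.79 [ 0.4715 -0.2131  0.0406] F [ 0.2754 -0.0966  6.424 ] g 0.236
released t=23.09 [ 0.4705 -0.2125  0.1889] F [-0.5682 -0.015   0.0824] g 0.599
```

View pics/cotton_done_0.png

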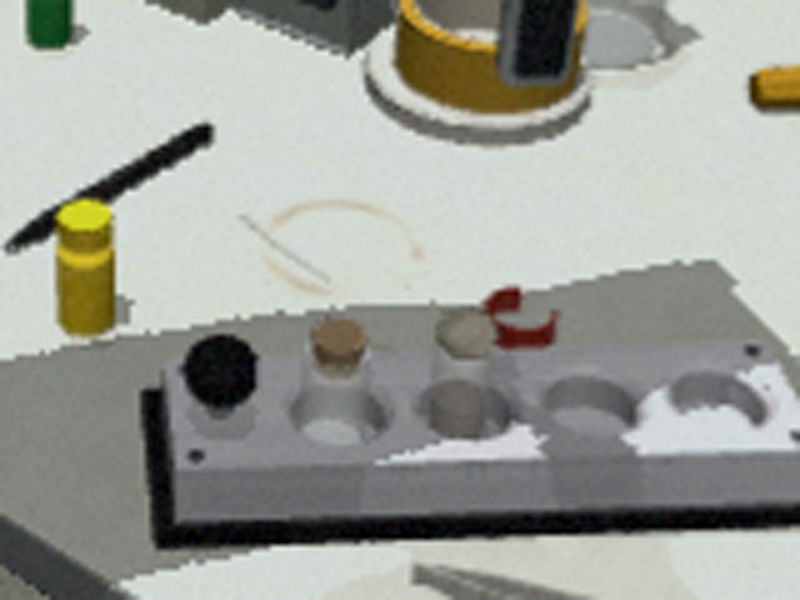

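Cotton stands upright in well 2 at (462,380). Next is the screwcap vial, gripped low on the glass.

```bash
python3 one.py 2 .0368
```

```text
hover t=24.87 [0.4935 0.1807 0.1899] F [ 0.2562 -0.4809 -0.2098] g 0.600
screwcap down hit=False t=26.31 [0.4938 0.1813 0.0372] F [0.6928 0.4787 0.577 ] g 0.603
closed t=26.68 [0.4939 0.1813 0.0376] F [-1.8276 -0.1741  4.8264] g 0.259
lift t=27.17 [0.4937 0.1813 0.0572] F [ 0.8503 -0.7986 -0.7302] g 0.262
over well t=30.08 [ 0.5035 -0.2477  0.1901] F [-0.694  -0.2427 -0.1538] g 0.259
```

View pics/screwcap_well_0.png

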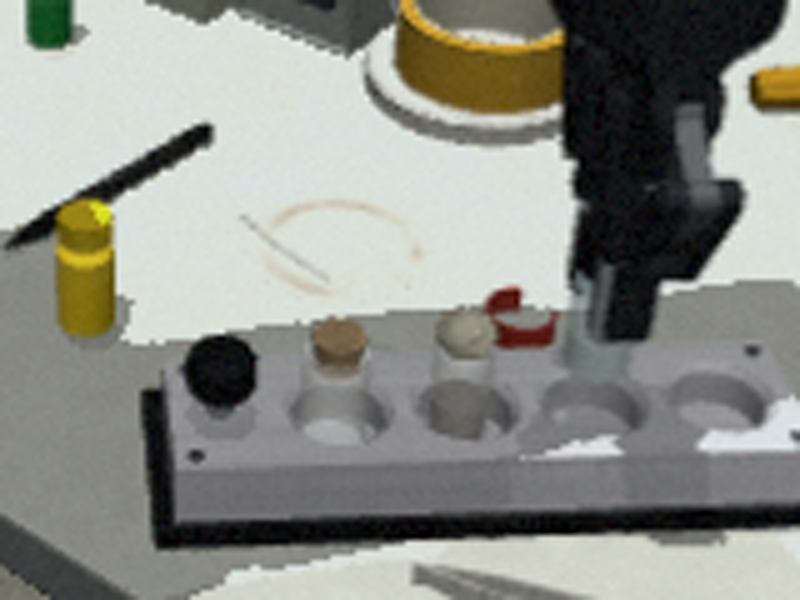

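Run:
```python
from act import *
s2=pickle.load(open("screwcap_well_0.pkl","rb"))
crop(s2,335,375,205,250,12,"sc_zoom",1.4)
for y in (-.02,-.022,-.024,-.026,-.028):
    P=W(blkp,0,y); print(y,[((proj(s2,[*W(blkp,dx,y),.050])-[335,205]+.5)*12-.5)[0].round() for dx in(-.002,0,.002)], "left/right", )
w=W(blkp,0,-.024); a=np.linspace(0,2*np.pi,80)
im=cv2.imread("pics/sc_zoom.png")
for r,z,c in ((.0125,.0495,(0,255,255)),(.0175,.0285,(0,0,255))):
    P=np.c_[w[0]+r*np.cos(a),w[1]+r*np.sin(a),0*a+z]; cv2.polylines(im,[((proj(s2,P)-[335,205]+.5)*12-.5).round().astype(np.int32)],True,c,1)
cv2.imwrite("pics/sc_zoom2.png",im)
```

```text
-0.02 [array([213., 346.]), array([209., 337.]), array([206., 329.])] left/right
-0.022 [array([225., 345.]), array([222., 337.]), array([219., 329.])] left/right
-0.024 [array([238., 345.]), array([235., 337.]), array([232., 328.])] left/right
-0.026 [array([251., 345.]), array([248., 336.]), array([244., 328.])] left/right
-0.028 [array([264., 344.]), array([261., 336.]), array([257., 327.])] left/right
```

View pics/sc_zoom2.png

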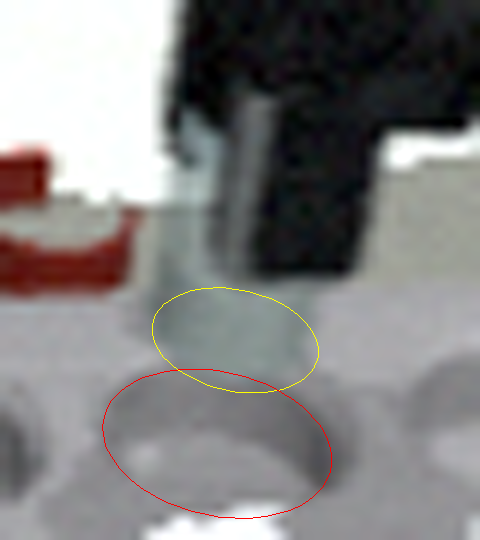

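The vial base fits the predicted circle to about 1.5 mm, well centred. I'll lower it.

```bash
python3 - <<'E'
from act import *
if lower(2,.0368): release(2)
look("sc_done",("scene",235,395,160,280,5))
E
python3 one.py 3 .039
```

```text
h1=False t=31.89 [ 0.5034 -0.2483  0.0406] F [-0.3844 -0.0109 -0.1313] g 0.263
h2=True t=32.22 [ 0.5038 -0.2486  0.0376] F [-0.5004  0.5176  5.7189] g 0.262
released t=33.52 [ 0.5029 -0.2479  0.1889] F [-0.6404  0.2484 -0.6035] g 0.601
hover t=35.26 [0.5068 0.134  0.1899] F [ 0.1866 -0.5836  0.0583] g 0.598
open down hit=False t=36.69 [0.5072 0.1346 0.0394] F [-0.0198  0.3617 -0.3708] g 0.601
closed t=37.07 [0.5073 0.1347 0.0397] F [-1.5775 -0.5337  5.8805] g 0.257
lift t=37.55 [0.507  0.1346 0.0594] F [-0.4429  1.2665 -0.4291] g 0.258
over well t=40.42 [ 0.5358 -0.2831  0.1901] F [-0.1907  0.2129  0.2827] g 0.250
```

View pics/sc_done_0.png

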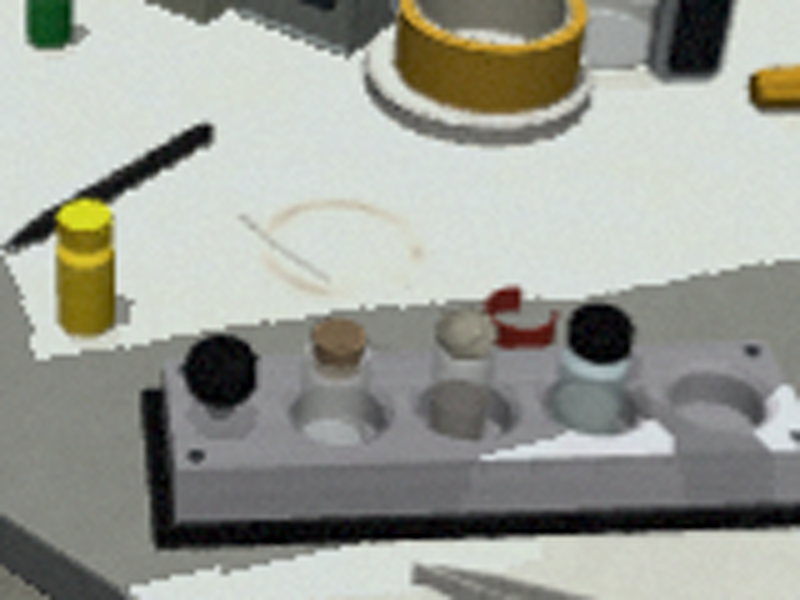

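View pics/open_well_0.png

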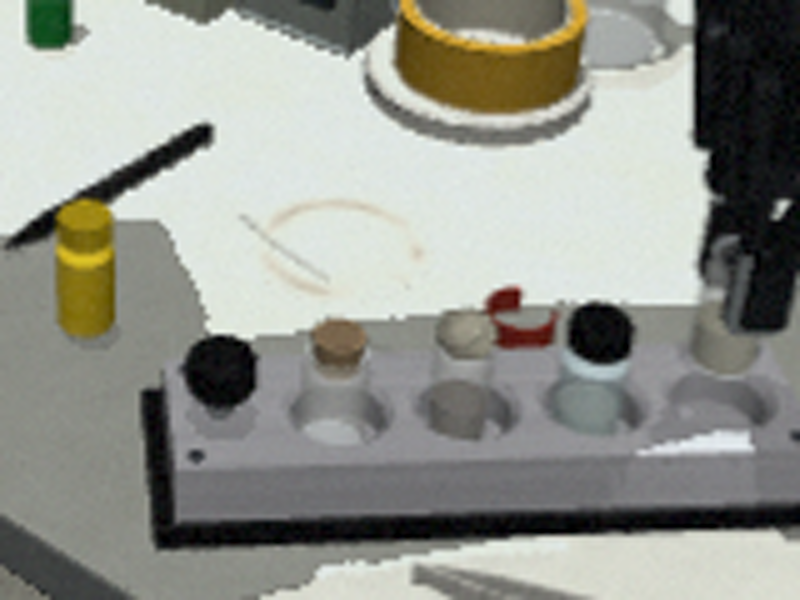

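Screwcap stands in well 3 at (597,370). The open vial hangs upright over well 4 with its base at (725,357) and the mouth at (718,396). I'll lower it, then back off and look at everything.

Run:
```python
from act import *
if lower(3,.039): release(3)
move_l([.44,.0,.25],rate=.3); move_l([.42,.15,.25],rate=.3)
look("fin",("scene",235,395,160,280,5),("top",285,395,165,265,6)); say("")
```

```text
h1=False t=42.21 [ 0.5358 -0.2838  0.0428] F [ 0.2532 -0.5314  0.0241] g 0.259
h2=True t=42.53 [ 0.5361 -0.284   0.0397] F [-0.7143 -0.1473  4.9692] g 0.254
released t=43.83 [ 0.5352 -0.2833  0.1889] F [ 0.2304 -0.2105  0.2108] g 0.600
 t=45.76 [0.4204 0.1489 0.2497] F [0.1195 0.2732 0.7891] g 0.601
```

View pics/fin_0.png

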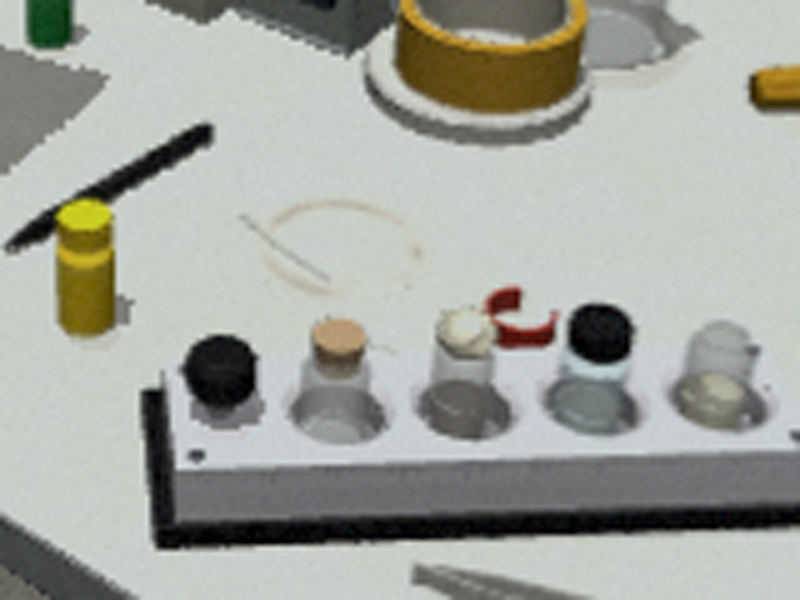

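View pics/fin_1.png

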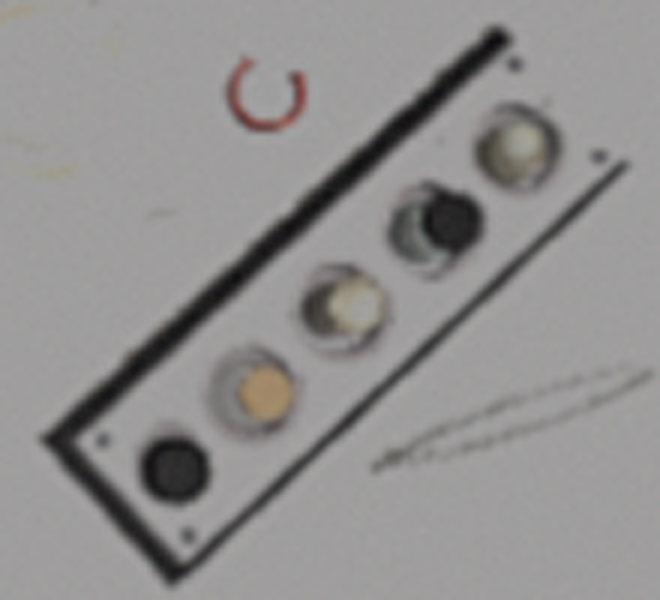

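From the knob outwards, both views show cork, cotton, screwcap and open, all upright in wells 1–4. The gripper is clear of everything, so I'm handing in.

Run:
```python
from station import *
print(finish_job())
```

```text
the job is handed in; nothing more can be done
None
```

All four samples are in the cold block in their rack order, and I handed the job in at about 46 s of the 99 s allowed. From the black knob outwards they are cork, cotton, screwcap and open.

- **Handling:** I gripped each vial on the glass, across the row. Each touched its well floor within 0.2 mm of the height it was gripped at, with about 5–7 N of contact, and I let go only then.
- **Last checks:** Scene and top pictures taken after backing off show all four upright in their wells, with the gripper clear. The yellow look-alike and the other nearby items look undisturbed. I did not photograph the green, turquoise and red-orange ones again at the end, but the gripper never went near them.
- **Disagreements:** The two cameras differed by up to about 6 mm on where the vial tops stood in the rack. The depth image also put the rack top about 3 mm low. Neither caused trouble: the jaws centred the vials across the row. The cork and screwcap vials measured 1–2 mm off their well centres before lowering, and the other two looked about as close by eye.

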